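# Clear, close and hold the ice-ball mould

## Task

I am about to fill the ice-ball mould. The steel scoop has been left standing in its lower half: hang it by the loop of its handle on the low hook of the utensil stand, so that it hangs freely. Then set the upper half on the two dowels of the lower half, press it down until the blue seal is squashed and the halves meet all over, and finish still holding it pressed shut so I can pour; do not knock over or shift the jug, the salt grinder or the muffin cup.

Things in the scene. Friction and masses are not known exactly. Their poses are not given: they have to be found in the camera images.
- base_face (a point): Lower mould half, loose: white block 86 (x) x 168 (y) x 38 mm high, 0.55 kg. Point: centre of its upper (mating) face, z up. In the face two cavities 54 mm across at y = -31 and +31 mm, and at y = -71 and +71 mm (x = 0) two steel dowels 8 mm thick, 16 mm high, the last 6 mm tapered to 3 mm. A blue oval seal round the cavities stands 4 mm proud.
- gasket (a joint): How far the blue seal is squashed, m: 0 free (4 mm proud), 0.004 level with the mating face (shut). Springy: 5 N to start it, 10 N to squash it fully. The upper half's own weight (3 N) does not squash it, so it springs back when let go.
- top_grip (a point): Upper mould half, loose, 0.3 kg, mating face down on the board: white block 86 (x) x 168 (y) x 30 mm with two chamfered 10 mm dowel holes right through at y = -71 and +71 mm (x = 0); fits either way round. On it a blue grip bar 18 mm thick (y), 60 long (x), 31 high. Point: in the bar, 46 mm above the mating face, 16 above the block's top, 15 below the bar's top.
- top_face (a point): Centre of the upper half's mating (lower) face; axes as top_grip. It meets base_face when the halves are shut, x and y axes in line (either way round).
- scoop_grip (a point): Good grip point on the strap handle of the loose steel scoop (85 g, mostly cup). The cup (44 mm across, 28 deep) stands upright in the lower half's y = +31 cavity. The strap, 12 mm wide (y), 4 thick, rises from the rim along the scoop's x at 25 deg above level. Point: 62 mm (x) from the cup's axis, 45 mm above its underside.
- scoop_loop (a point): Centre of the round loop at the end of the scoop's handle: 22 mm inside, 32 outside, in the plane of the strap, so its hole's axis leans 25 deg from z back towards the cup. It lies 73 mm further out (x) and 34 mm higher (z) than scoop_grip, same axes.
- scoop_cup (a point): Centre of the scoop's cup, 14 mm above its underside: 62 mm back (x) and 31 mm lower (z) than scoop_grip, same axes.
- hook_seat (a point): Low hook of the fixed utensil stand (post 12 mm thick, 296 tall, foot 124 across; a black turner on its far hook): centre line of the 6 mm wire at its bend, where a loop comes to rest, 250 mm above the counter. The post is 62 mm away along this frame's +x; the hook faces -x. The wire slopes gently down from the post to this bend, then turns up and out to hook_tip.
- hook_tip (a point): Round free end of that hook, 13 mm further out (-x) and 27 mm higher than hook_seat; 6 mm wire.
- board: Small wooden cutting board, 230 mm (its x) by 140 mm (its y) by 16 mm, does not move; origin centre of its underside.
- jug: Glass measuring jug, 98 mm across, 115 mm high, handle reaching 85 mm out along its x; origin centre of its underside. Leave alone.
- grinder: Steel salt grinder, 50 mm across, 128 mm high; origin centre of its underside. Leave alone.
- muffin_cup: Purple silicone muffin cup, 70 mm across, 36 mm high; origin centre of its underside. Leave alone.
There are look-alikes about, which are no part of the job. Leave any black, pink or purple look-alike of the part that bears base_face alone.

How it is judged:
By the outcome, as a careful person would: the job done as asked, in the order asked, and still so for the second after the job is handed in, while the arm keeps its last pose, push and grip.
It also fails if it takes over 72 s, if anything falls off the work surface, if the arm or the gripper's body presses on something with over 40 N, if the wrist force passes 120 N, or if a joint passes its speed limit or range.

## Robot

A 6-joint arm with a two-finger parallel gripper is mounted at the origin on the work surface. World frame = base frame: x ahead of the robot, y to its left, z up, the work surface at z = 0. Lengths are in mm, angles in degrees, forces in N, time in s.
With the tool pointing down it reaches from about 300 to 850 mm from the base axis. Payload 4.2 kg.
Tool frame: the origin (TCP) lies between the finger pads; the fingertips stand 19 mm ahead of it and the grasp point (between the pads) is the TCP (env.tips_ahead is the distance from the TCP to the fingertips, in mm); z points along the fingers, y is the direction in which the jaws open and shut (so a half turn about z gives the same grasp; the last joint's range is limited). The gripper opens to 91 mm and grips with 3 to 60 N. Pads are 32 mm wide; open, the fingers measure 118 mm over their backs; the gripper's body (76 mm by 178 mm) begins 60 mm behind the grasp point.
Start: joints at [-77.922, 18.312, 89.639, -0, 72.044, -1.146], TCP at [131.537, -559.767, 232.976] pointing down, gripper open.
Joint ranges: [-177.97, 177.97], [-48.28, 115.42], [12.27, 149.76], [-77.06, 257.06], [2.81, 150.46], [-146.56, 146.56]. Speed limits (degrees/s): [147.25, 147.25, 180, 180, 180, 180].

## Interface

Orientations are given as [roll, pitch, yaw] about the fixed x, y, z axes, in that order (R = Rz(yaw) Ry(pitch) Rx(roll)).
In Python, from workcell import telemetry, viewer, job_done, env gives the robot as it stands. The module is installed in compiled form; this text tells all that it offers.
- The arm moves only by the shell command python3 -m jog 'ROWS' [FORCE]. ROWS is JSON, a list of rows, each a list of 3 entries, a list of its own where there are three numbers: the shift along the tool's x, y, z in cm, then the turn about the tool's z in degrees, then the opening, from 0 (shut) to 1 (fully open). A call has 1 to 10 rows; each row shifts and turns the pose as measured when the row begins, along the tool's axes as they then stand; what a row does not reach is not made up. A row lasts 1/8 s, in which the tool goes at most 62.5 mm and 10.7 degrees, less where a joint would pass 70% of its speed; a pose out of reach is approached as far as the arm can. A call is refused whole if a number of a shift passes 6.25 or a number of a turn 10.7, either way. A call with a gripper value outside its range is refused whole. The fingers move at their own pace and stop on an object; FORCE is the grip in N (left out, the last holds). Time passes only in rows, so rows that do not move let the fingers close. It gives the time, the measured TCP pose, the force and the opening at its end, in the units of the state.
- telemetry.state(): the state, without advancing time (a new reading comes with each control period).
- viewer.grab_frame(name): name is "scene" or "top"; returns a dict with "color" (420x560x3 uint8, red, green, blue), "K" (3x3 intrinsics, pixels), "k1" (the pictures are not rectified: a ray, as slopes to the right and down, at radius r is drawn at 1 + k1 r^2 times it, then the intrinsics apply), "rvec" (rotation vector, rad) and "tvec" (3), from world to camera coordinates, as OpenCV has them. Camera axes: x right, y down, z forward; pixel columns grow to the right and rows downward; lengths in mm; the calibration is good to about 2 mm. A picture is of the moment at which its call begins. There is no depth.
- job_done(): hands the job in, once; it reports no verdict.
The state is a dict: "time_s": time; "qpos": joint angles; "qvel": joint speeds; "effort": joint torques, N m; "ee_pos": TCP position; "ee_rot": TCP orientation; "force": force on the tool from outside, world axes, zero at the start; "torque": the same for the moment, N m; "gripper_width": finger opening in mm.
Only numpy, scipy, OpenCV 4.12 (cv2) and the standard library are available. Lean on these libraries where they do the work, as an engineer would, in place of code of your own. Each camera call takes 0.05 s, during which the arm holds its last target. There are 200 camera calls.

## Working session

There is one attempt and no reset: what is moved stays moved. The work goes in short steps, Python scripts to look and compute and a shell command to move; the robot and the scene stay as the last step left them, time stands still between calls to the robot, and variables do not carry over. Pictures are saved under pics/ and viewed, about 8 in all and at most 12, crops included, and the job is handed in when it is done.

```bash
mkdir -p pics; cat > h.py <<'E'
import numpy as np, cv2, json
from workcell import telemetry, viewer, job_done, env
from scipy.spatial.transform import Rotation as R
def grab(n,save):
    f=viewer.grab_frame(n); cv2.imwrite(f'pics/{save}.png',f['color'][:,:,::-1])
    np.savez(f'pics/{save}.npz',**{k:np.array(f[k],float) for k in('K','k1','rvec','tvec')}); return f
def cam(save):
    d=np.load(f'pics/{save}.npz'); return d['K'],float(d['k1']),R.from_rotvec(d['rvec'].ravel()).as_matrix(),d['tvec'].ravel()
def proj(save,P):
    K,k1,M,t=cam(save); c=np.atleast_2d(P)@M.T+t; s=c[:,:2]/c[:,2:]; s=s*(1+k1*(s**2).sum(1,keepdims=True))
    return s@K[:2,:2].T+K[:2,2]
def ray(save,uv):
    K,k1,M,t=cam(save); p=cv2.undistortPoints(np.array(uv,float).reshape(-1,1,2),K,np.array([k1,0,0,0,0.]))[:,0]
    # fixed-point for exact model
    s0=(np.array(uv,float).reshape(-1,2)-K[:2,2])@np.linalg.inv(K[:2,:2]).T; s=s0.copy()
    for _ in range(30): s=s0/(1+k1*(s**2).sum(1,keepdims=True))
    d=np.c_[s,np.ones(len(s))]@M; return -M.T@t,d
def atz(save,uv,z):
    o,d=ray(save,uv); return o+d*((z-o[2])/d[:,2:])
def tri(s1,uv1,s2,uv2):
    o1,d1=ray(s1,uv1);o2,d2=ray(s2,uv2);out=[]
    for a,b in zip(d1,d2):
        x=np.linalg.lstsq(np.c_[a,-b],o2-o1,rcond=None)[0]; p,q=o1+a*x[0],o2+b*x[1]; out.append(np.r_[(p+q)/2,np.linalg.norm(p-q)])
    return np.array(out)
def crop(save,x0,y0,x1,y1,s,name):
    i=cv2.imread(f'pics/{save}.png')[y0:y1,x0:x1]; cv2.imwrite(f'pics/{name}.png',cv2.resize(i,None,fx=s,fy=s,interpolation=cv2.INTER_CUBIC))
def st():
    s=telemetry.state(); print({k:np.round(s[k],2).tolist() for k in('time_s','qpos','ee_pos','ee_rot','force','gripper_width')}); return s
E
python3 - <<'E'
from h import *
for n in('scene','top'):
    f=grab(n,n+'0'); print(n,f['K'],f['k1'],-cam(n+'0')[2].T@cam(n+'0')[3])
st()
a=[cv2.imread(f'pics/{n}0.png') for n in('scene','top')]
E
```

```text
scene [[531.9505957    0.         283.69143264]
 [  0.         531.9505957  215.9401316 ]
 [  0.           0.           1.        ]] -0.04798993792498438 [1347.68421265 -272.92448656 1170.61407881]
top [[436.16108615   0.         280.17430979]
 [  0.         436.16108615 207.61910885]
 [  0.           0.           1.        ]] -0.11598588671567997 [ 433.01237733   87.13337728 1280.20591572]
{'time_s': 0.1, 'qpos': [-77.92, 18.35, 89.7, 0.0, 72.04, -1.15], 'ee_pos': [131.46, -559.35, 232.2], 'ee_rot': [-179.91, -0.0, 13.22], 'force': [0.36, 0.37, -0.35], 'gripper_width': 91.24}
```

View pics/scene0.png

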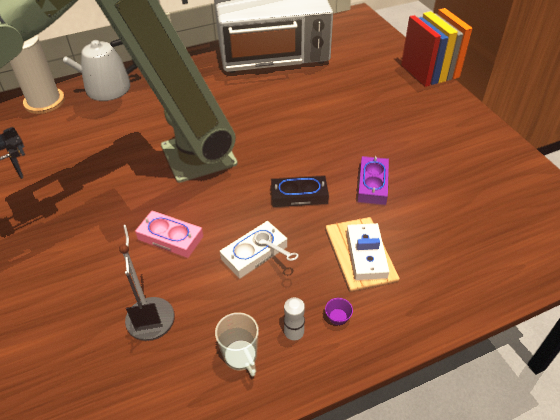

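View pics/top0.png

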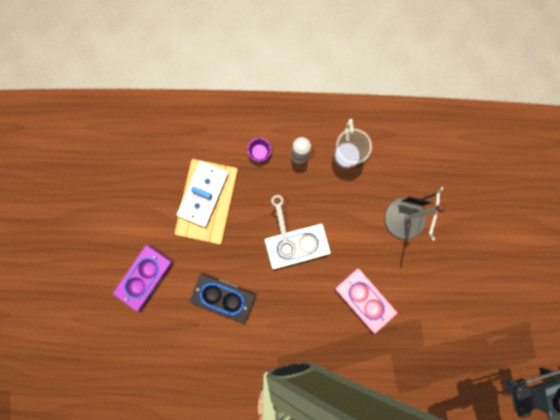

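The scene view shows the white base with the scoop (~255,250), the upper half on the board (~368,250), the stand at (150,290), and the jug, grinder and muffin cup in front. In the top view the base is at (297,246), the scoop loop at (277,201), the upper half at (203,193) and the stand at (405,217) with hooks at (440,190) and (433,238).

```bash
python3 - <<'E'
from h import *
crop('top0',170,150,340,277,4.7,'c1'); crop('scene0',100,210,310,340,3.8,'c2'); crop('top0',370,170,460,270,6,'c3')
E
```

```text
(no output)
```

View pics/c1.png

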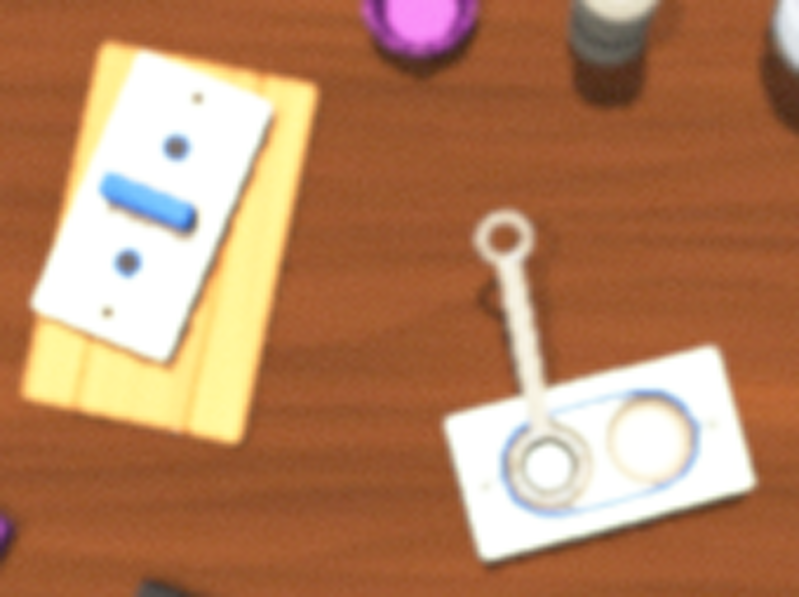

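View pics/c2.png

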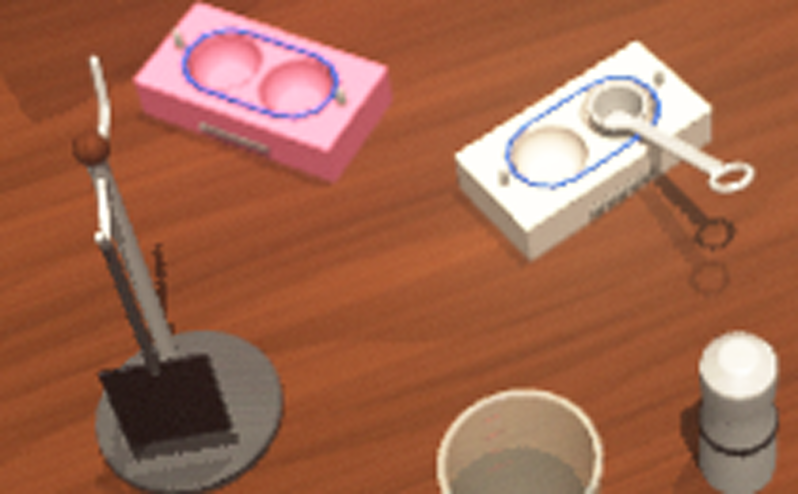

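View pics/c3.png

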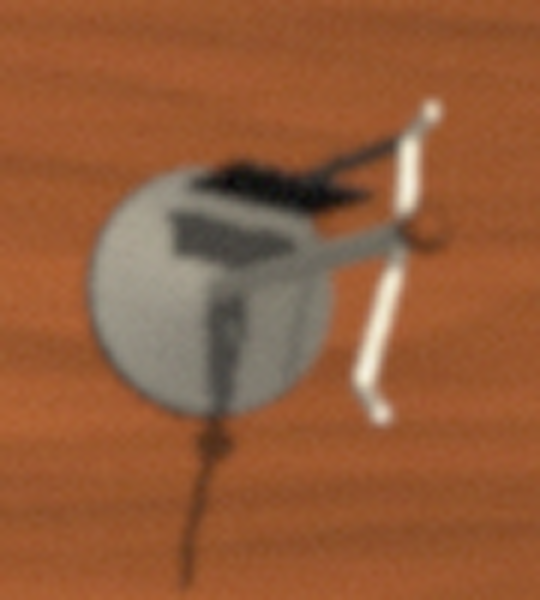

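```bash
cat > fit.py <<'E'
from h import *
from scipy.optimize import least_squares
def px(l,s,o): return [((x+.5)/s-.5+o[0],(y+.5)/s-.5+o[1]) for x,y in l]
c1=lambda l:px(l,4.7,(170,150)); c2=lambda l:px(l,3.8,(100,210)); c3=lambda l:px(l,6,(370,170))
def fit(name,obs,x0,zfree=False):
    # obs: list of (cam, pix list, local pts)
    def W(p,L): return R.from_euler('z',p[2]).apply(np.array(L,float))+[p[0],p[1],p[3] if zfree else 0]
    f=lambda p:np.concatenate([(proj(c,W(p,L))-np.array(u)).ravel() for c,u,L in obs])
    r=least_squares(f,x0,loss='soft_l1',x_scale=[10,10,.1,10][:len(x0)])
    print(name,np.round(r.x[:2],1),'yaw',round(np.degrees(r.x[2]),2),np.round(r.x[3:],1)); 
    for c,u,L in obs: print('  ',c,np.round(proj(c,W(r.x,L))-np.array(u),1).tolist())
    return r.x
E
python3 - <<'E'
from fit import *
co=lambda z:[(43,84,z),(43,-84,z),(-43,-84,z),(-43,84,z)]
b=[('top0',c1([(444,418),(714,346),(756,488),(485,562)]),co(38)),('top0',c1([(487,486),(712,425)]),[(0,71,54),(0,-71,54)]),
 ('scene0',c2([(712,110),(530,225),(457,158),(638,42)]),co(38)),('scene0',c2([(659,72),(504,172)]),[(0,71,54),(0,-71,54)])]
fit('base',b,[430,50,.26]); fit('base top only',b[:2],[430,50,.26]); fit('base scene',b[2:],[430,50,.26])
t=[('top0',c1([(140,48),(273,102),(167,362),(33,303)]),[(-43,-84,0),(-43,84,0),(43,84,0),(43,-84,0)]),]
t=[('top0',c1([(140,48),(273,102),(167,362),(33,303)]),[(43,84,46),(-43,84,46),(-43,-84,46),(43,-84,46)]),('top0',c1([(198,98),(107,312)]),[(0,71,46),(0,-71,46)])]
fit('top',t,[520,310,-.9-.2]); 
s=[('top0',c1([(504,238)]),[(135,0,79)]),('top0',c1([(548,464)]),[(0,0,28)]),('scene0',c2([(731,177)]),[(135,0,79)]),('scene0',c2([(618,105)]),[(0,0,28)])]
fit('scoop',s,[430,80,.2,12],True); print(tri('top0',c1([(504,238)]),'scene0',c2([(731,177)])))
h=[('top0',c3([(382,414),(365,380)]),[(-13,0,277),(0,0,250)]),('scene0',c2([(95,60),(105,135)]),[(-13,0,277),(0,0,250)]),('top0',c3([(210,290)]),[(62,0,3)]),('scene0',c2([(190,412)]),[(62,0,3)]),('top0',c3([(406,240)]),[(62,0,294)])]
fit('hook',h,[430,-180,0.]); print(tri('top0',c3([(382,414)]),'scene0',c2([(95,60)])),atz('top0',c3([(382,414),(365,380),(406,240),(430,110)]),277),atz('top0',c3([(365,380)]),250))
g=fit('jug',[('top0',[(352,147)],[(0,0,80)])],[600,-20,0.]);fit('grinder',[('top0',[(302,145)],[(0,0,128)])],[600,-20,0.])
fit('muffin',[('top0',[(260,151)],[(0,0,36)])],[600,-20,0.])
E
```

```text
base [464.5  14.7] yaw 16.5 []
   top0 [[0.6, 0.5], [-0.2, 0.3], [-0.9, -0.8], [-0.2, -0.8]]
   top0 [[-0.2, -0.6], [0.6, -1.0]]
   scene0 [[-0.1, -0.7], [-0.5, 1.1], [-0.4, -0.6], [-0.2, -0.3]]
   scene0 [[0.2, -1.0], [0.0, -1.0]]
base top only [463.2  14.6] yaw 16.46 []
   top0 [[0.6, 0.9], [-0.1, 0.8], [-0.9, -0.3], [-0.2, -0.4]]
   top0 [[-0.1, -0.2], [0.7, -0.5]]
base scene [466.4  14.5] yaw 16.55 []
   scene0 [[0.1, -0.2], [-0.3, 1.7], [-0.3, -0.1], [-0.1, 0.2]]
   scene0 [[0.4, -0.5], [0.2, -0.4]]
top [608.8 297.3] yaw -67.86 []
   top0 [[4.3, 0.9], [-51.9, -0.2], [-10.0, -1.1], [46.9, 0.8]]
   top0 [[-20.5, -0.4], [15.4, -0.0]]
scoop [455.5  45.1] yaw 13.11 [15.6]
   top0 [[0.1, -0.2]]
   top0 [[0.3, 0.4]]
   scene0 [[0.2, 0.2]]
   scene0 [[0.1, -0.2]]
[[5.86326665e+02 7.56087317e+01 9.47137451e+01 5.49337680e-01]]
hook [ 493.8 -294. ] yaw -11.4 []
   top0 [[-0.1, 0.1], [-0.4, 0.9]]
   scene0 [[-0.3, 0.3], [-0.0, -7.4]]
   top0 [[-0.4, -0.0]]
   scene0 [[0.5, 0.3]]
   top0 [[4.2, -2.7]]
[[ 481.25445341 -290.85207332  278.18195874    0.61783047]] [[ 481.21912902 -291.61180048  277.        ]
 [ 494.42167129 -284.86980898  277.        ]
 [ 550.00361945 -302.47762378  277.        ]
 [ 602.23128495 -313.50780329  277.        ]] [[ 496.07442364 -294.88179742  250.        ]]
jug [ 745.9 -134.1] yaw 0.0 []
   top0 [[0.0, -0.0]]
grinder [734.9  11.4] yaw 0.0 []
   top0 [[0.0, -0.0]]
muffin [737.7 127.7] yaw 0.0 []
   top0 [[-0.0, -0.0]]
```

```bash
cat >> h.py <<'E'
def to(P,yaw=None):
    s=telemetry.state(); M=R.from_euler('xyz',s['ee_rot'],degrees=True); d=M.inv().apply(np.array(P)-s['ee_pos'])/10
    t=0 if yaw is None else (s['ee_rot'][2]-yaw+90)%180-90
    print('t',round(s['time_s'],2),'pos',np.round(s['ee_pos'],1),'rot',np.round(s['ee_rot'],1),'F',np.round(s['force'],1),'w',round(s['gripper_width'],1),'-> cm',np.round(d,2),'turn',round(t,2))
def along(o,yaw,x,y,z): 
    a=np.radians(yaw); return np.array([o[0]+x*np.cos(a)-y*np.sin(a),o[1]+x*np.sin(a)+y*np.cos(a),o[2]+z])
E
python3 - <<'E'
from fit import *
t=[('top0',c1([(140,48),(273,102),(167,362),(33,303)]),[(43,-84,46),(-43,-84,46),(-43,84,46),(43,84,46)]),('top0',c1([(198,98),(107,312)]),[(0,-71,46),(0,71,46)]),
('top0',c1([(108,182),(190,216)]),[(21,0,77),(-21,0,77)])]
fit('top',t[:2],[520,310,1.17]); print(t[2][1])
G=along([455.5,45.1,15.6],13.1,57,0,43); print(G); to(G+[0,0,100],13.1)
E
```

```text
top [608.9 289.4] yaw 69.58 []
   top0 [[0.4, 0.8], [-0.4, 0.2], [-0.5, -1.0], [0.3, 0.4]]
   top0 [[0.0, -0.3], [0.1, -0.2]]
[(192.58510638297872, 188.32978723404256), (210.03191489361703, 195.56382978723406)]
[511.01663013  58.01912452  58.6       ]
t 0.1 pos [ 131.5 -559.3  232.2] rot [-179.9   -0.    13.2] F [ 0.4  0.4 -0.4] w 91.2 -> cm [ 51.07 -51.41   7.45] turn 0.12
```

```bash
python3 -m jog '[[[4.2,-4.2,0],0,1],[[4.2,-4.2,0],0,1],[[4.2,-4.2,0],0,1],[[4.2,-4.2,0],0,1],[[4.2,-4.2,0],0,1],[[4.2,-4.2,0],0,1],[[4.2,-4.2,0],0,1],[[4.2,-4.2,0],0,1],[[4.2,-4.2,1],0,1],[[4.2,-4.2,1],0,1]]'; python3 - <<'E'
from h import *
G=along([455.5,45.1,15.6],13.1,57,0,43); to(G+[0,0,8],13.1)
E
```

```text
time_s: 1.35
ee_pos: [452.7, -42.6, 210.9]
ee_rot: [-179.9, -0.2, 12.7]
force: [0.4, -0.9, 0.5]
gripper_width: 91.3
t 1.35 pos [452.7 -42.6 210.9] rot [-179.9   -0.2   12.7] F [ 0.4 -0.9  0.5] w 91.3 -> cm [ 7.85 -8.51 14.47] turn -0.4
```

```bash
python3 -m jog '[[[4,-4.3,2],0,1],[[3.8,-4.2,2],-0.4,1],[[0,0,2],0,0.6],[[0,0,2],0,0.5],[[0,0,0],0,0.5],[[0,0,0],0,0.4]]' ; python3 - <<'E'
from h import *
G=along([455.5,45.1,15.6],13.1,57,0,43); to(G+[0,0,8],13.1)
grab('scene','s1'); grab('top','t1')
a=cv2.imread('pics/s1.png'); crop('s1',200,150,340,300,4,'c4')
E
```

```text
time_s: 2.1
ee_pos: [512.3, 64.8, 127.6]
ee_rot: [-179.9, -0.1, 13.6]
force: [-0.8, 0.0, 0.0]
gripper_width: 54.4
t 2.1 pos [512.3  64.8 127.6] rot [-1.799e+02 -1.000e-01  1.360e+01] F [-0.8  0.   0. ] w 54.4 -> cm [-0.29  0.64  6.1 ] turn 0.48
```

View pics/c4.png

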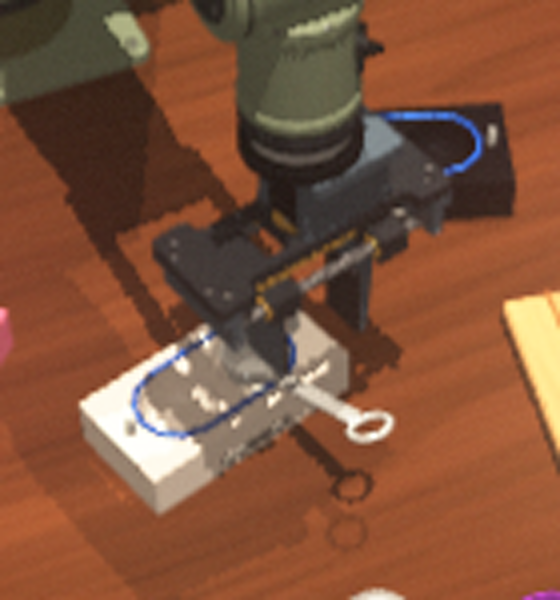

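The crop shows the open gripper straddling the strap, over the base's edge, with the loop clear at (365,425). Now I'll lower it and grip.

```bash
python3 -m jog '[[[-0.3,0.6,2],0.5,0.5],[[0,0,1.5],0,0.45],[[0,0,1.3],0,0.45],[[0,0,0],0,0.45],[[0,0,0],0,0.45]]' 30; python3 - <<'E'
from h import *
G=along([455.5,45.1,15.6],13.1,57,0,43); to(G+[0,0,8],13.1)
E
```

```text
time_s: 2.82
ee_pos: [513.3, 57.9, 81.1]
ee_rot: [-179.9, -0.5, 13.0]
force: [0.8, -0.1, -0.1]
gripper_width: 41.3
t 2.83 pos [513.3  57.9  81.1] rot [-179.9   -0.5   13. ] F [ 0.8 -0.1 -0.1] w 41.3 -> cm [-0.23 -0.06  1.45] turn -0.11
```

```bash
python3 -m jog '[[[-0.2,0,0.8],0,0.45],[[0,0,0.7],0,0.4],[[0,0,0],0,0.4]]' 30;python3 -m jog '[[[0,0,0],0,0],[[0,0,0],0,0],[[0,0,0],0,0],[[0,0,0],0,0]]' 30; python3 - <<'E'
from h import *
G=along([455.5,45.1,15.6],13.1,57,0,43); to(G+[0,0,8],13.1)
E
```

```text
time_s: 3.2
ee_pos: [511.8, 57.7, 65.8]
ee_rot: [-180.0, -0.6, 13.0]
force: [1.1, -0.4, 0.1]
gripper_width: 36.2
time_s: 3.7
ee_pos: [512.0, 57.7, 66.0]
ee_rot: [-180.0, -0.6, 13.0]
force: [-0.6, 0.9, -0.9]
gripper_width: 11.7
t 3.7 pos [512.   57.7  66. ] rot [-180.    -0.6   13. ] F [-0.6  0.9 -0.9] w 11.7 -> cm [-0.09 -0.05 -0.06] turn -0.09
```

```bash
python3 -m jog '[[[0,0,0],0,0],[[0,0,-1],0,0],[[0,0,-1.5],0,0],[[0,0,-2.5],0,0],[[0,0,-3],0,0],[[0,0,-3],0,0],[[0,0,-3],0,0],[[0,0,-3],0,0],[[0,0,-3],0,0],[[0,0,-2],0,0]]' 50; python3 - <<'E'
from h import *
L=[78,0,29]; o=along([493.8,-294,250],-11.4,-13-.434*22,0,27+.9*22); T=along(o,-11.4,-77,0,-29); print(o,T); to(T,-11.4)
E
```

```text
time_s: 4.95
ee_pos: [508.1, 56.9, 296.6]
ee_rot: [-180.0, -0.7, 13.0]
force: [0.2, -0.7, -1.4]
gripper_width: 11.3
[ 471.69684555 -289.54322229  296.8       ] [ 396.21596511 -274.32360708  267.8       ]
t 4.95 pos [508.1  56.9 296.6] rot [-180.    -0.7   13. ] F [ 0.2 -0.7 -1.4] w 11.3 -> cm [-18.39  29.76   2.65] turn 24.4
```

```bash
python3 -m jog '[[[-2,2,0],0,0],[[-2.5,3,0],0,0],[[-2.5,3,0],0,0],[[-2.5,3,0],0,0],[[-2.5,3,0],0,0],[[-2.5,3,0],0,0],[[-2.5,3,0],0,0],[[-2.5,3,0],0,0],[[0,3,0],0,0],[[0,1.5,0],0,0]]' 50; python3 -m jog '[[[0,0,0],6,0],[[0,0,0],6,0],[[0,0,0],6,0],[[0,0,0],6,0],[[0,0,0],0.4,0],[[0,0,0],0,0]]'; python3 - <<'E'
from h import *
o=along([493.8,-294,250],-11.4,-13-.434*22,0,27+.9*22); T=along(o,-11.4,-77,0,-29); to(T,-11.4)
grab('scene','s2'); grab('top','t2')
a=cv2.imread('pics/s2.png')[180:340,90:250];b=cv2.imread('pics/t2.png')[150:310,345:505]
cv2.imwrite('pics/c5.png',cv2.resize(np.hstack([a,b]),None,fx=2.5,fy=2.5,interpolation=cv2.INTER_CUBIC))
E
```

```text
time_s: 6.2
ee_pos: [375.4, -262.3, 302.3]
ee_rot: [179.7, -1.4, 13.2]
force: [0.5, 1.2, -0.9]
gripper_width: 11.3
time_s: 6.95
ee_pos: [375.8, -260.4, 303.6]
ee_rot: [-179.5, -1.4, -11.8]
force: [-0.1, -0.1, -1.7]
gripper_width: 11.1
t 6.95 pos [ 375.8 -260.4  303.6] rot [-179.5   -1.4  -11.8] F [-0.1 -0.1 -1.7] w 11.1 -> cm [2.2  0.98 3.62] turn -0.41
```

View pics/c5.png

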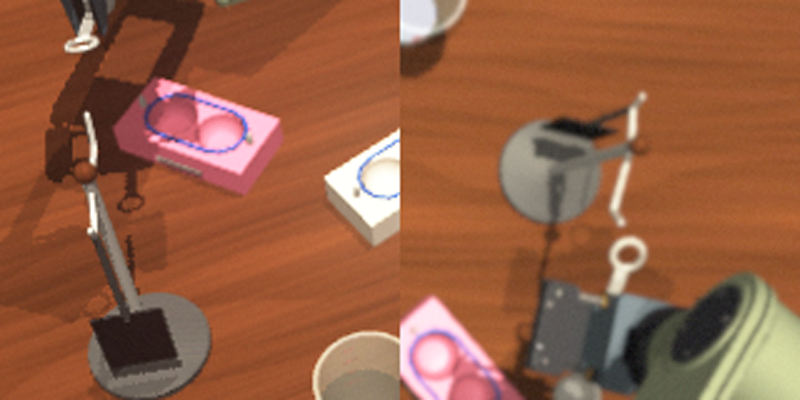

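```bash
python3 - <<'E'
from h import *
a=lambda x,y:[(x/2.5+89.7,y/2.5+179.7)]; b=lambda x,y:[((x-400)/2.5+344.7,y/2.5+149.7)]
for n,p,q in(('loop',(83,43),(628,253)),('tip',(88,117),(621,223))): print(n,np.round(tri('s2',a(*p),'t2',b(*q)),1))
s=telemetry.state(); M=R.from_euler('xyz',s['ee_rot'],degrees=True)
l=tri('s2',a(83,43),'t2',b(628,253))[0,:3]; print('loop in tool',M.inv().apply(l-s['ee_pos']))
E
```

```text
loop [[ 451.4 -274.9  335.4    0.9]]
tip [[ 480.8 -291.5  274.4    1.5]]
loop in tool [ 77.79515824  -1.7515869  -30.02967439]
```

```bash
cat >> h.py <<'E'
TIP=np.array([481,-291.4,277.]); HY=-11.4
def loop_to(s_ax,dx=0,dz=0,L=(77.8,-1.2,-30)):
    "loop centre at tip + s_ax mm along the wire (up), plus hook-frame dx, dz"
    s=telemetry.state(); M=R.from_euler('xyz',s['ee_rot'],degrees=True)
    tgt=along(TIP,HY,-.434*s_ax+dx,0,.9*s_ax+dz); cur=s['ee_pos']+M.apply(L); e=tgt-cur
    d=R.from_euler('z',HY,degrees=True).inv().apply(cur-TIP)
    print('loop rel tip, hook frame',np.round(d,1)); to(s['ee_pos']+e,HY)
E
python3 - <<'E'
from h import *
b=lambda x,y:[((x-400)/2.5+344.7,y/2.5+149.7)]
p=atz('t2',b(640,147),294)[0]; q=atz('t2',b(612,212),250)[0]; t=atz('t2',b(621,223),277)[0]; f=atz('t2',b(550,170),3)[0]
for v in(p-t,q-t,f-t): print(np.round(v,1),np.degrees(np.arctan2(v[1],v[0])))
loop_to(20)
E
```

```text
[ 70.3 -13.1  17. ] -10.519769973796933
[ 11.7  -1.3 -27. ] -6.343001165171085
[  74.7  -16.5 -274. ] -12.444018493880103
loop rel tip, hook frame [-32.2   9.8  58.4]
t 7.05 pos [ 375.7 -260.5  303.5] rot [-179.5   -1.4  -11.8] F [-0.   0.5 -1.2] w 11.1 -> cm [2.27 1.   4.09] turn -0.45
```

```bash
python3 -m jog '[[[1.1,0.5,1],-0.4,0],[[1.1,0.5,1],0,0],[[0,0,1],0,0],[[0,0,0.8],0,0],[[0,0,0],0,0]]'; python3 - <<'E'
from h import *
loop_to(12)
E
```

```text
time_s: 7.68
ee_pos: [397.5, -275.5, 261.9]
ee_rot: [-179.5, -1.2, -11.4]
force: [0.2, -0.5, -0.9]
gripper_width: 11.2
loop rel tip, hook frame [-7.8  0.  16.6]
t 7.67 pos [ 397.5 -275.5  261.9] rot [-179.5   -1.2  -11.4] F [ 0.2 -0.5 -0.9] w 11.2 -> cm [0.25 0.01 0.58] turn 0.04
```

```bash
python3 - <<'E'
from h import *
grab('scene','s3'); grab('top','t3')
a=cv2.imread('pics/s3.png')[195:275,95:175];b=cv2.imread('pics/t3.png')[190:270,395:475]
cv2.imwrite('pics/c6.png',cv2.resize(np.hstack([a,b]),None,fx=5,fy=5,interpolation=cv2.INTER_CUBIC))
E
```

```text
(no output)
```

View pics/c6.png

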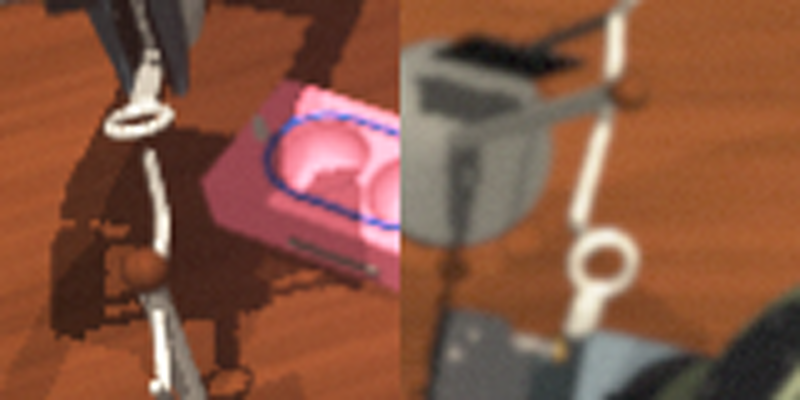

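```bash
python3 - <<'E'
from h import *
l=tri('s3',[(139.5/5+94.6,120.5/5+194.6)],'t3',[(203.5/5+394.6,264.5/5+189.6)])[0]; t=tri('s3',[(150/5+94.6,156/5+194.6)],'t2',[((621-400)/2.5+344.7,223/2.5+149.7)])[0]
print(l,t, R.from_euler('z',HY,degrees=True).inv().apply(l[:3]-t[:3]),R.from_euler('z',HY,degrees=True).inv().apply(l[:3]-TIP))
print('exp px',[ (proj('t3',x)-[[394.6,189.6]])*5 for x in(TIP,along(TIP,HY,-7.8,0,16.6))],[ (proj('s3',x)-[[94.6,194.6]])*5 for x in(TIP,along(TIP,HY,-7.8,0,16.6))])
s=telemetry.state(); print(R.from_euler('xyz',s['ee_rot'],degrees=True).inv().apply(l[:3]-s['ee_pos']))
E
```

```text
[ 471.68509799 -290.68659497  291.06110019    0.86340525] [ 480.5870255  -291.18850447  276.3471592     0.58115619] [-8.82550904 -1.2675239  14.713941  ] [-9.27213968 -1.14182837 14.06110019]
exp px [array([[192.82101101, 245.37585948]]), array([[202.8356112 , 260.37942499]])] [array([[148.74152717, 155.72425898]]), array([[139.81348979, 118.5129905 ]])]
[ 75.89156724  -0.13949295 -26.41137219]
```

```bash
sed -i 's/L=(77.8,-1.2,-30)/L=(76.8,-0.7,-28)/' h.py; python3 -m jog '[[[0.4,0,0.7],0,0],[[0.4,0,0.7],0,0],[[0.3,0,0.7],0,0],[[0,0,0],0,0]]'; python3 - <<'E'
from h import *
loop_to(-20)
E
```

```text
time_s: 8.28
ee_pos: [410.2, -278.1, 241.4]
ee_rot: [-179.5, -1.4, -11.4]
force: [0.8, -0.3, -1.1]
gripper_width: 11.5
loop rel tip, hook frame [ 4.1 -0.4 -5.7]
t 8.28 pos [ 410.2 -278.1  241.4] rot [-179.5   -1.4  -11.4] F [ 0.8 -0.3 -1.1] w 11.5 -> cm [ 0.43 -0.03  1.24] turn 0.04
```

```bash
python3 -m jog '[[[0.3,0,0.7],0,0],[[0.3,0,0.7],0,0],[[0.2,0,0.5],0,0],[[0,0,0],0,0]]'; python3 - <<'E'
from h import *
loop_to(-28)
grab('scene','s4'); grab('top','t4')
a=cv2.imread('pics/s4.png')[195:275,95:175];b=cv2.imread('pics/t4.png')[190:270,395:475]
cv2.imwrite('pics/c7.png',cv2.resize(np.hstack([a,b]),None,fx=5,fy=5,interpolation=cv2.INTER_CUBIC))
E
```

```text
time_s: 8.78
ee_pos: [419.3, -279.8, 221.4]
ee_rot: [-179.6, -1.4, -11.4]
force: [0.1, -0.4, -0.4]
gripper_width: 11.0
loop rel tip, hook frame [ 13.3  -0.3 -25.7]
t 8.78 pos [ 419.3 -279.8  221.4] rot [-179.6   -1.4  -11.4] F [ 0.1 -0.4 -0.4] w 11.0 -> cm [-0.11 -0.03 -0.06] turn 0.05
```

View pics/c7.png

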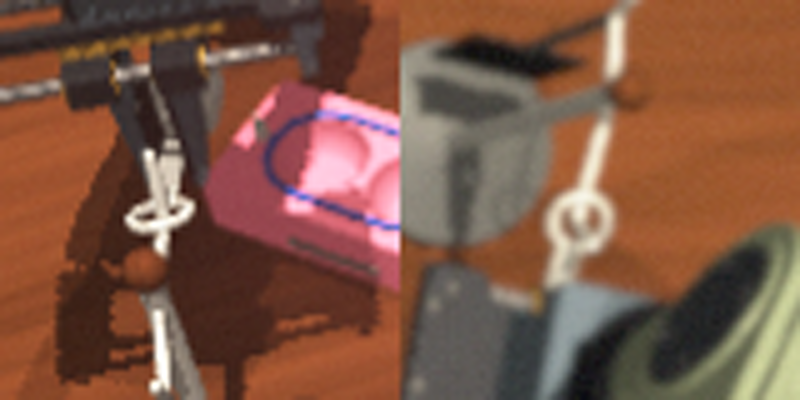

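The loop now encircles the hook wire (scene crop ring at (160,213); top crop ring at (580,222)). Next I'll lower the grip around the hook with light force, so the handle pivots.

```bash
python3 -m jog '[[[0,0,0],0,0],[[0,0,0.5],0,0],[[0,0,0.5],0,0],[[0,0,0.5],0,0],[[0,0,0],0,0]]' 10; python3 -m jog '[[[0.25,0,0.4],0,0],[[0.25,0,0.4],0,0],[[0.25,0,0.4],0,0],[[0,0,0],0,0]]'; python3 - <<'E'
from h import *
loop_to(-28)
E
```

```text
time_s: 9.5
ee_pos: [420.3, -280.2, 206.7]
ee_rot: [-179.6, -1.6, -11.4]
force: [-0.3, -0.2, -0.2]
gripper_width: 11.7
time_s: 10.0
ee_pos: [429.2, -281.9, 194.4]
ee_rot: [-179.6, -1.7, -11.4]
force: [1.0, 0.2, 0.7]
gripper_width: 11.8
loop rel tip, hook frame [ 23.3  -0.4 -52.3]
t 10.0 pos [ 429.2 -281.9  194.4] rot [-179.6   -1.7  -11.4] F [1.  0.2 0.7] w 11.8 -> cm [-1.03 -0.06 -2.74] turn 0.04
```

```bash
python3 -m jog '[[[0.2,0,0.4],0,0],[[0.2,0,0.4],0,0],[[0.1,0,0.2],0,0],[[0,0,0],0,0]]' 5; python3 - <<'E'
from h import *
loop_to(-28)
grab('scene','s5'); grab('top','t5')
a=cv2.imread('pics/s5.png')[185:285,85:185];b=cv2.imread('pics/t5.png')[190:290,385:485]
cv2.imwrite('pics/c8.png',cv2.resize(np.hstack([a,b]),None,fx=4,fy=4,interpolation=cv2.INTER_CUBIC))
E
```

```text
time_s: 10.5
ee_pos: [436.3, -283.6, 184.8]
ee_rot: [-179.7, -1.9, -11.4]
force: [1.7, 0.5, 0.8]
gripper_width: 12.3
loop rel tip, hook frame [ 30.4  -0.6 -61.6]
t 10.5 pos [ 436.3 -283.6  184.8] rot [-179.7   -1.9  -11.4] F [1.7 0.5 0.8] w 12.3 -> cm [-1.7  -0.08 -3.7 ] turn 0.03
```

View pics/c8.png

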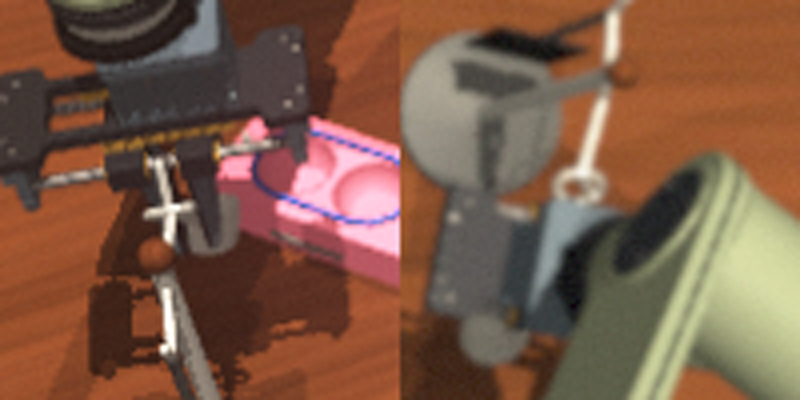

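The ring hangs at the bend (scene crop ring at (172,207)), with the handle steep and the cup below. I'll release it and back off.

```bash
python3 -m jog '[[[0,0,0],0,0.3],[[0,0,0],0,0.35],[[-3,0,0],0,0.4],[[-5,0,0],0,0.5],[[-5,0,0],0,0.6],[[-2,0,0],0,0.6],[[0,0,-3],0,0.6],[[0,0,-5],0,0.6],[[0,0,-3],0,0.6],[[0,0,0],0,0.7]]' 5; python3 - <<'E'
from h import *
to([608.9,289.4,150],69.6)
grab('scene','s6'); grab('top','t6')
a=cv2.imread('pics/s6.png')[185:345,85:245];b=cv2.imread('pics/t6.png')[170:330,365:525]
cv2.imwrite('pics/c9.png',cv2.resize(np.hstack([a,b]),None,fx=2.5,fy=2.5,interpolation=cv2.INTER_CUBIC))
# motion check and white pixel diff without viewing
a=cv2.imread('pics/s0.png') if False else cv2.imread('pics/scene0.png'); d=cv2.absdiff(a,cv2.imread('pics/s6.png')).max(2)
E
```

```text
time_s: 11.85
ee_pos: [279.7, -252.9, 291.5]
ee_rot: [-179.6, -1.5, -11.4]
force: [-0.1, -0.1, -0.3]
gripper_width: 62.0
t 11.85 pos [ 279.7 -252.9  291.5] rot [-179.6   -1.5  -11.4] F [-0.1 -0.1 -0.3] w 62.0 -> cm [ 21.21 -59.56  15.11] turn -80.97
```

```bash
python3 -m jog '[[[1.5,-4,0],0,0.7],[[2,-5.5,0],0,0.7],[[2,-5.5,0],0,0.7],[[2,-5.5,0],0,0.7],[[2,-5.5,0],0,0.7],[[2,-5.5,0],0,0.7],[[2,-5.5,0],0,0.7],[[2,-5.5,0],0,0.7],[[2,-5.5,0],0,0.7],[[2,-5.5,0],0,0.7]]'; python3 -m jog '[[[0,-3,1],-10,0.7],[[0,0,1],-10,0.7],[[0,0,1],-10,0.7],[[0,0,1],-10,0.7],[[0,0,1],-10,0.7],[[0,0,1],-10,0.7],[[0,0,1],-10,0.7],[[0,0,0],-10,0.7],[[0,0,0],0,0.7]]'; python3 - <<'E'
from h import *
to([608.9,289.4,150],69.6)
E
```

```text
time_s: 13.2
ee_pos: [579.7, 246.8, 276.4]
ee_rot: [-179.9, 0.4, -11.7]
force: [0.6, -0.4, 0.0]
gripper_width: 63.7
time_s: 14.32
ee_pos: [579.0, 280.6, 177.6]
ee_rot: [-177.9, 1.5, 71.3]
force: [0.8, 1.0, 0.3]
gripper_width: 64.0
t 14.32 pos [579.  280.6 177.6] rot [-177.9    1.5   71.3] F [0.8 1.  0.3] w 64.0 -> cm [1.87 2.64 2.62] turn 1.65
```

```bash
cat >> h.py <<'E'
def tilt():
    s=telemetry.state(); M=R.from_euler('xyz',s['ee_rot'],degrees=True).as_matrix(); v=M.T@np.array([0,0,-1.])
    print('down in tool frame, deg x,y:',np.round(np.degrees(v[:2]),2),'world tool z tilt',np.round(np.degrees(M[:2,2]),2),'q',np.round(s['qpos'],1),'yaw',round(s['ee_rot'][2],2))
E
for r in '[[[0,0,0],0,0.7],[[0,0,0],0,0.7]]' ; do python3 - <<'E'
from h import *
tilt()
E
done
python3 -m jog '[[[0.6,0.9,0],0.5,0.7],[[0.6,0.9,0],0.5,0.7],[[0.6,0.9,0],0.5,0.7],[[0,0,0],0,0.7]]';  python3 - <<'E'
from h import *
tilt(); to([608.9,289.4,150],69.6)
E
python3 -m jog '[[[0,0,0],0,0.7],[[0,0,0],0,0.7]]' ;  python3 - <<'E'
from h import *
tilt(); to([608.9,289.4,150],69.6)
E
```

```text
down in tool frame, deg x,y: [1.47 2.06] world tool z tilt [-2.43 -0.73] q [24.7 27.7 82.8  0.4 71.9 43.3] yaw 71.25
time_s: 14.82
ee_pos: [612.9, 289.2, 174.1]
ee_rot: [-177.9, 1.6, 69.3]
force: [-1.2, -0.7, -1.0]
gripper_width: 63.9
down in tool frame, deg x,y: [1.61 2.08] world tool z tilt [-2.51 -0.77] q [24.1 31.  77.6  0.3 74.  44.7] yaw 69.34
t 14.82 pos [612.9 289.2 174.1] rot [-177.9    1.6   69.3] F [-1.2 -0.7 -1. ] w 63.9 -> cm [-0.05 -0.3   2.43] turn -0.26
time_s: 15.08
ee_pos: [612.8, 289.1, 174.2]
ee_rot: [-177.9, 1.6, 69.3]
force: [0.3, 0.1, 1.1]
gripper_width: 63.7
down in tool frame, deg x,y: [1.61 2.09] world tool z tilt [-2.52 -0.77] q [24.1 31.  77.6  0.3 74.  44.7] yaw 69.31
t 15.07 pos [612.8 289.1 174.2] rot [-177.9    1.6   69.3] F [0.3 0.1 1.1] w 63.7 -> cm [-0.04 -0.29  2.44] turn -0.29
```

```bash
T='from h import *
tilt()'
python3 -m jog '[[[0,0,-2],0,0.7],[[0,0,-2],0,0.7],[[0,0,-2],0,0.7],[[0,0,-2],0,0.7],[[0,0,0],0,0.7]]' | sed -n 2p; python3 -c "$T"
python3 -m jog '[[[0,0,1],0,0.7],[[0,0,1],0,0.7],[[0,0,1],0,0.7],[[0,0,1],0,0.7],[[0,0,0],0,0.7]]' | sed -n 2p; python3 -c "$T"
python3 -m jog '[[[2,2,0],0,0.7],[[2,2,0],0,0.7],[[2,2,0],0,0.7],[[0,0,0],0,0.7]]' | sed -n 2p; python3 -c "$T"
python3 -m jog '[[[-2,-2,0],0,0.7],[[-2,-2,0],0,0.7],[[-2,-2,0],0,0.7],[[0,0,0],0,0.7]]' | sed -n 2p; python3 -c "$T"
```

```text
ee_pos: [614.8, 289.9, 257.0]
down in tool frame, deg x,y: [1.65 2.13] world tool z tilt [-2.58 -0.79] q [24.1 28.8 69.5  0.3 84.3 44.8] yaw 69.32
ee_pos: [610.4, 288.3, 209.4]
down in tool frame, deg x,y: [2.   2.49] world tool z tilt [-3.04 -0.99] q [24.1 29.9 74.5  0.3 78.8 44.8] yaw 69.33
ee_pos: [689.7, 324.0, 205.0]
down in tool frame, deg x,y: [1.96 2.45] world tool z tilt [-2.98 -0.97] q [24.2 38.6 59.2  0.3 85.3 44.8] yaw 69.33
ee_pos: [607.7, 287.1, 210.1]
down in tool frame, deg x,y: [2.03 2.51] world tool z tilt [-3.06 -1.01] q [24.1 29.6 74.9  0.3 78.7 44.8] yaw 69.34
```

```bash
T='from h import *
tilt()'
python3 -m jog '[[[0,0,-5],0,0.7],[[0,0,-5],0,0.7],[[0,0,0],0,0.7]]' | sed -n 2p; python3 -c "$T"
python3 -m jog '[[[0,0,5],0,0.7],[[0,0,5],0,0.7],[[0,0,0],0,0.7]]' | sed -n 2p; python3 -c "$T"
python3 -m jog '[[[-5,-5,0],0,0.7],[[-5,-5,0],0,0.7],[[0,0,0],0,0.7]]' | sed -n 2p; python3 -c "$T"
python3 -m jog '[[[5,5,0],0,0.7],[[5,5,0],0,0.7],[[0,0,0],0,0.7]]' | sed -n 2p; python3 -c "$T"
```

```text
ee_pos: [613.5, 288.9, 313.0]
down in tool frame, deg x,y: [1.97 2.45] world tool z tilt [-2.99 -0.98] q [24.1 28.1 63.   0.3 92.1 44.8] yaw 69.33
ee_pos: [609.1, 287.6, 210.0]
down in tool frame, deg x,y: [1.89 2.37] world tool z tilt [-2.89 -0.93] q [24.1 29.6 74.8  0.3 78.6 44.8] yaw 69.32
ee_pos: [493.8, 235.6, 218.5]
down in tool frame, deg x,y: [1.84 2.32] world tool z tilt [-2.82 -0.9 ] q [24.1 17.8 92.6  0.4 72.6 44.7] yaw 69.32
ee_pos: [618.9, 292.0, 216.5]
down in tool frame, deg x,y: [1.45 1.94] world tool z tilt [-2.33 -0.67] q [24.1 30.1 73.   0.3 79.3 44.8] yaw 69.3
```

```bash
T='from h import *
tilt()'
for i in 1 2; do python3 -m jog '[[[-5,-5,0],0,0.7],[[-5,-5,0],0,0.7],[[-5,-5,0],0,0.7],[[0,0,0],0,0.7],[[5,5,0],0,0.7],[[5,5,0],0,0.7],[[5,5,0],0,0.7],[[0,0,0],0,0.7]]' | sed -n 1,2p; python3 -c "$T"; done
python3 -m jog '[[[-5,-5,0],0,0.7],[[-5,-5,0],0,0.7],[[5,5,0],0,0.7],[[5,5,0],0,0.7],[[0,0,0],0,0.7]]' | sed -n 1,2p; python3 -c "$T"
```

```text
time_s: 19.82
ee_pos: [620.7, 292.8, 225.4]
down in tool frame, deg x,y: [0.66 1.16] world tool z tilt [-1.32 -0.21] q [24.1 29.5 72.8  0.4 79.  44.8] yaw 69.28
time_s: 20.82
ee_pos: [621.6, 293.2, 231.3]
down in tool frame, deg x,y: [0.06 0.57] world tool z tilt [-0.55  0.14] q [24.1 29.  72.9  0.4 78.6 44.8] yaw 69.27
time_s: 21.45
ee_pos: [600.8, 284.0, 218.5]
down in tool frame, deg x,y: [1.63 2.15] world tool z tilt [-2.59 -0.77] q [24.1 28.3 75.8  0.4 78.5 44.8] yaw 69.31
```

```bash
T='from h import *
tilt()'
for i in 1 2 3; do python3 -m jog '[[[-5,-5,0],0,0.7],[[-5,-5,0],0,0.7],[[-5,-5,0],0,0.7],[[0,0,0],0,0.7],[[5,5,0],0,0.7],[[5,5,0],0,0.7],[[5,5,0],0,0.7],[[0,0,0],0,0.7]]' | sed -n 1,2p; python3 -c "$T"; done; python3 -c "from h import *
to([608.9,289.4,66],69.6)"
```

```text
time_s: 22.45
ee_pos: [602.5, 284.9, 226.4]
down in tool frame, deg x,y: [1.03 1.55] world tool z tilt [-1.81 -0.42] q [24.1 27.9 75.5  0.4 78.5 44.8] yaw 69.3
time_s: 23.45
ee_pos: [602.3, 285.0, 231.3]
down in tool frame, deg x,y: [0.56 1.09] world tool z tilt [-1.22 -0.14] q [24.2 27.4 75.6  0.4 78.2 44.8] yaw 69.3
time_s: 24.45
ee_pos: [602.1, 285.0, 234.8]
down in tool frame, deg x,y: [0.18 0.71] world tool z tilt [-0.73  0.09] q [24.2 27.  75.8  0.4 77.9 44.8] yaw 69.31
t 24.45 pos [602.1 285.  234.8] rot [-179.3    0.2   69.3] F [-1.5 -0.8 -0.1] w 64.0 -> cm [ 0.7   0.69 16.87] turn -0.29
```

```bash
python3 -m jog '[[[0.3,0.3,4],-0.3,0.7],[[0.3,0.3,4],0,0.7],[[0,0,0],0,0.7]]'; python3 - <<'E'
from fit import *
tilt(); to([608.9,289.4,68],69.6)
print('bar',atz('top0',[(201.3,191.9)],77))
grab('scene','s7'); grab('top','t7')
S=cv2.imread('pics/s7.png');T=cv2.imread('pics/t7.png')
z=lambda im,x,y,w,h,W,H:cv2.resize(im[y:y+h,x:x+w],(W,H),interpolation=cv2.INTER_CUBIC)
A=np.hstack([z(S,90,190,100,75,400,300),z(T,380,170,100,75,400,300)])
B=np.hstack([z(T,255,215,80,60,400,300),z(S,215,215,80,60,400,300)])
cv2.imwrite('pics/c10.png',np.vstack([A,B]))
E
```

```text
time_s: 24.82
ee_pos: [609.2, 288.9, 156.3]
ee_rot: [-179.5, -0.0, 69.6]
force: [-0.3, -0.9, 1.1]
gripper_width: 64.0
down in tool frame, deg x,y: [-0.03  0.51] world tool z tilt [-0.47  0.21] q [24.2 30.3 81.6  0.4 68.5 44.4] yaw 69.62
t 24.82 pos [609.2 288.9 156.3] rot [-179.5   -0.    69.6] F [-0.3 -0.9  1.1] w 64.0 -> cm [0.03 0.03 8.83] turn 0.02
bar [[607.16504292 286.8630143   77.        ]]
```

View pics/c10.png

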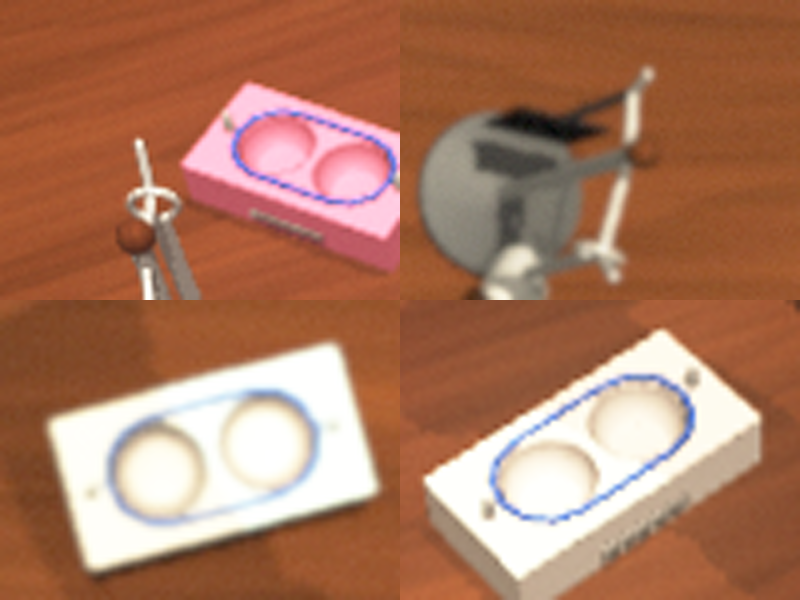

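```bash
python3 - <<'E'
from fit import *
ct=lambda l:px(l,5,(255,215)); cs=lambda l:px(l,5,(215,215))
co=lambda z:[(43,84,z),(43,-84,z),(-43,-84,z),(-43,84,z)]
dz=47; ca=[(0,31,38),(0,-31,38)]
b=[('t7',ct([(47,120),(338,43),(380,192),(93,272)]),co(38)),('t7',ct([(93,192),(334,127)]),[(0,71,dz),(0,-71,dz)]),('t7',ct([(157,171),(269,142)]),ca),
 ('s7',cs([(360,118),(120,283),(25,183),(262,30)]),co(38)),('s7',cs([(292,76),(88,209)]),[(0,71,dz),(0,-71,dz)]),('s7',cs([(240,122),(146,183)]),ca)]
x0=[464,15,.29]
fit('both',b,x0); fit('top',b[:3],x0); fit('scene',b[3:],x0)
# automatic: centroid of white in top image for base
T=cv2.imread('pics/t7.png'); m=((T.min(2)>150)*255).astype(np.uint8); n,l,s,c=cv2.connectedComponentsWithStats(m)
i=[k for k in range(1,n) if abs(c[k]-[297,246]).max()<12 and s[k,4]>300]
for k in i:
    q=cv2.findContours((l==k).astype(np.uint8),cv2.RETR_EXTERNAL,cv2.CHAIN_APPROX_NONE)[0][0]; r=cv2.minAreaRect(q); bp=cv2.boxPoints(r); w=atz('t7',bp,38)
    print(r, np.round(w[:,:2],1).tolist(), w.mean(0))
T=cv2.imread('pics/top0.png'); m=((T.min(2)>150)*255).astype(np.uint8); n,l,s,c=cv2.connectedComponentsWithStats(m)
for k in [k for k in range(1,n) if abs(c[k]-[203,193]).max()<12 and s[k,4]>300]:
    q=cv2.findContours((l==k).astype(np.uint8),cv2.RETR_EXTERNAL,cv2.CHAIN_APPROX_NONE)[0][0]; w=atz('top0',cv2.boxPoints(cv2.minAreaRect(q)),46); print(np.round(w[:,:2],1).tolist(), w.mean(0))
E
```

```text
both [465.   13.7] yaw 16.67 []
   t7 [[1.0, 0.3], [-0.6, 0.1], [-0.7, -0.6], [-0.2, -0.7]]
   t7 [[0.2, -0.7], [0.4, -1.1]]
   t7 [[1.0, -0.2], [-0.4, -0.2]]
   s7 [[0.0, -0.1], [-0.2, -1.0], [-0.4, -0.3], [-0.1, 0.0]]
   s7 [[-0.0, -0.4], [0.0, -0.6]]
   s7 [[-0.6, -0.3], [0.5, -0.9]]
top [463.8  13.9] yaw 16.48 []
   t7 [[1.0, 0.6], [-0.5, 0.6], [-0.8, -0.1], [-0.3, -0.4]]
   t7 [[0.1, -0.4], [0.3, -0.6]]
   t7 [[0.9, 0.2], [-0.5, 0.2]]
scene [466.5  13.4] yaw 16.88 []
   s7 [[0.1, 0.2], [-0.0, -0.5], [-0.3, 0.3], [-0.1, 0.4]]
   s7 [[0.0, -0.0], [0.2, -0.0]]
   s7 [[-0.5, 0.1], [0.6, -0.5]]
((297.1930236816406, 245.63345336914062), (32.26974868774414, 60.41670227050781), 75.25643920898438) [[485.5, 109.8], [533.1, -56.3], [444.5, -80.9], [397.8, 84.4]] [465.22510499  14.25467284  38.        ]
[[542.8, 364.2], [710.4, 306.0], [675.9, 214.8], [509.7, 274.0]] [609.70697875 289.7574317   46.        ]
```

The composite shows the scoop ring on the low hook, seen over the post ball at (152,205), with its cup hanging below. The base is unmoved; its dowels are at (93,492) and (334,427) in the lower left panel. Next I'll grip the upper half.

```bash
python3 -m jog '[[[0,0,4],0,0.7],[[0,0,3],0,0.6],[[0,0,0],0,0.6]]'; python3 - <<'E'
from h import *
tilt(); to([609.2,289.5,68],69.8)
E
```

```text
time_s: 25.3
ee_pos: [615.2, 292.1, 99.0]
ee_rot: [179.5, -1.0, 69.6]
force: [-0.5, -0.0, 1.0]
gripper_width: 54.7
down in tool frame, deg x,y: [-1.01 -0.47] world tool z tilt [0.79 0.78] q [24.2 32.9 85.8  0.4 60.3 44.4] yaw 69.62
t 25.3 pos [615.2 292.1  99. ] rot [179.5  -1.   69.6] F [-0.5 -0.   1. ] w 54.7 -> cm [-0.5  -0.49  3.09] turn -0.18
```

```bash
python3 -m jog '[[[-0.2,-0.2,0.9],-0.2,0.6],[[-0.2,-0.2,0.9],0,0.6],[[0,0,0.9],0,0.5],[[0,0,0],0,0.5]]'; python3 - <<'E'
from h import *
tilt(); to([609.2,289.5,68],69.8)
E
```

```text
time_s: 25.8
ee_pos: [612.6, 291.1, 76.5]
ee_rot: [179.1, -1.4, 69.8]
force: [-0.4, -0.6, 0.5]
gripper_width: 45.7
down in tool frame, deg x,y: [-1.4  -0.87] world tool z tilt [1.3  1.01] q [24.3 33.6 88.   0.5 56.8 44.2] yaw 69.85
t 25.8 pos [612.6 291.1  76.5] rot [179.1  -1.4  69.8] F [-0.4 -0.6  0.5] w 45.7 -> cm [-0.29 -0.28  0.84] turn 0.05
```

```bash
T='from h import *
tilt()'
python3 -m jog '[[[0,0,-3],0,0.6],[[0,0,-3],0,0.6],[[0,0,0],0,0.6]]' | sed -n 1,2p; python3 -c "$T"
python3 -m jog '[[[-4,-4,0],0,0.6],[[-4,-4,0],0,0.6],[[3.8,3.8,0],0,0.6],[[3.8,3.8,0],0,0.6],[[0,0,0],0,0.6]]' | sed -n 1,2p; python3 -c "$T"
python3 -m jog '[[[0,0,1],0,0.6],[[0,0,0],0,0.6],[[0,0,1],0,0.6],[[0,0,0],0,0.6]]' | sed -n 1,2p; python3 -c "$T
to([609.2,289.5,68],69.8)"
```

```text
time_s: 26.18
ee_pos: [611.6, 290.2, 137.6]
down in tool frame, deg x,y: [-1.38 -0.85] world tool z tilt [1.28 1.  ] q [24.2 30.4 84.2  0.4 63.8 44.2] yaw 69.84
time_s: 26.8
ee_pos: [584.8, 278.0, 117.6]
down in tool frame, deg x,y: [0.42 0.98] world tool z tilt [-1.06 -0.06] q [24.2 30.1 87.9  0.4 63.  44.2] yaw 69.84
time_s: 27.3
ee_pos: [582.8, 277.1, 96.0]
down in tool frame, deg x,y: [0.47 0.99] world tool z tilt [-1.09 -0.1 ] q [24.2 31.1 89.7  0.4 60.3 44.2] yaw 69.85
t 27.3 pos [582.8 277.1  96. ] rot [-179.     0.5   69.9] F [ 0.4 -0.3 -0.1] w 54.5 -> cm [2.09 2.1  2.74] turn 0.05
```

```bash
T='from h import *
tilt()
to([609.2,289.5,68],69.8)'
python3 -m jog '[[[0,0,-1.5],0,0.6],[[0,0,0],0,0.6],[[2.1,2.1,0],0,0.6],[[0,0,0],0,0.6]]' | sed -n 1,2p; python3 -c "$T"
python3 -m jog '[[[0,0,1],0,0.6],[[0,0,0],0,0.6],[[0,0,1],0,0.5],[[0,0,0],0,0.4]]' | sed -n 1,2p; python3 -c "$T"
```

```text
time_s: 27.8
ee_pos: [609.6, 289.6, 112.2]
down in tool frame, deg x,y: [0.46 1.02] world tool z tilt [-1.12 -0.09] q [24.3 32.7 84.   0.4 64.4 44.2] yaw 69.85
t 27.8 pos [609.6 289.6 112.2] rot [-179.     0.5   69.8] F [-0.7  0.2  0.2] w 54.8 -> cm [0.01 0.04 4.42] turn 0.05
time_s: 28.3
ee_pos: [606.6, 288.5, 89.8]
down in tool frame, deg x,y: [0.64 1.2 ] world tool z tilt [-1.35 -0.19] q [24.3 33.6 85.8  0.4 61.9 44.2] yaw 69.86
t 28.3 pos [606.6 288.5  89.8] rot [-178.8    0.6   69.9] F [-0.7 -0.7 -0.2] w 38.4 -> cm [0.21 0.26 2.17] turn 0.06
```

```bash
T='from h import *
tilt()
to([609.2,289.5,68],69.8)'
python3 -m jog '[[[0.2,0.2,2],0,0.4],[[0,0,0],0,0.4]]' | sed -n 1,2p; python3 -c "$T"
python3 -m jog '[[[0,0,-4],0,0.6],[[0,0,-4],0,0.6],[[0,0,0],0,0.6],[[0,0,5],0,0.6],[[0,0,3],0,0.5],[[0,0,0],0,0.4]]' | sed -n 1,2p; python3 -c "$T"
```

```text
time_s: 28.55
ee_pos: [608.5, 289.5, 68.1]
down in tool frame, deg x,y: [0.67 1.23] world tool z tilt [-1.38 -0.2 ] q [24.3 35.  86.7  0.4 59.7 44.2] yaw 69.85
t 28.55 pos [608.5 289.5  68.1] rot [-178.8    0.7   69.9] F [-0.1  0.  -0.3] w 36.7 -> cm [0.02 0.06 0.01] turn 0.05
time_s: 29.3
ee_pos: [609.1, 289.7, 66.8]
down in tool frame, deg x,y: [0.65 1.2 ] world tool z tilt [-1.35 -0.2 ] q [24.3 35.1 86.7  0.4 59.5 44.2] yaw 69.85
t 29.3 pos [609.1 289.7  66.8] rot [-178.8    0.6   69.9] F [ 0.5  0.5 -0.3] w 38.6 -> cm [-0.02  0.01 -0.12] turn 0.05
```

```bash
python3 -m jog '[[[0,0,0],0,0],[[0,0,0],0,0],[[0,0,0],0,0],[[0,0,0],0,0],[[0,0,0],0,0]]' 60; python3 - <<'E'
from h import *
tilt(); to([464.5,14,150],16.6)
E
python3 -m jog '[[[0,0,-1],0,0],[[0,0,-2],0,0],[[0,0,-3],0,0],[[0,0,-3],0,0],[[0,0,-1],0,0],[[0,0,0],0,0]]' ; python3 - <<'E'
from h import *
tilt(); to([464.5,14,150],16.6)
E
```

```text
time_s: 29.92
ee_pos: [609.1, 289.5, 68.1]
ee_rot: [-178.8, 0.6, 69.8]
force: [1.0, 0.1, -0.8]
gripper_width: 17.8
down in tool frame, deg x,y: [0.64 1.18] world tool z tilt [-1.32 -0.2 ] q [24.3 35.  86.6  0.4 59.6 44.2] yaw 69.85
t 29.93 pos [609.1 289.5  68.1] rot [-178.8    0.6   69.8] F [ 1.   0.1 -0.8] w 17.8 -> cm [-30.94  -4.24  -7.76] turn 53.25
time_s: 30.68
ee_pos: [610.1, 290.1, 170.4]
ee_rot: [-178.6, 0.7, 69.8]
force: [0.6, -0.0, -2.0]
gripper_width: 17.9
down in tool frame, deg x,y: [0.75 1.42] world tool z tilt [-1.59 -0.21] q [24.2 30.4 79.2  0.5 71.9 44.2] yaw 69.85
t 30.68 pos [610.1 290.1 170.4] rot [-178.6    0.7   69.8] F [ 0.6 -0.  -2. ] w 17.9 -> cm [-30.91  -4.1    2.55] turn 53.25
```

```bash
python3 -m jog '[[[-1.5,0,0],0,0],[[-2.5,-0.5,0],0,0],[[-3,-0.5,0],0,0],[[-3,-0.5,0],0,0],[[-3,-0.5,0],0,0],[[-3,-0.5,0],0,0],[[-3,-0.5,0],0,0],[[-3,-0.5,0],0,0],[[-2,-0.5,0],0,0],[[0,0,0],0,0]]'; python3 -m jog '[[[0,0,0],5,0],[[0,0,0],7,0],[[0,0,0],7,0],[[0,0,0],7,0],[[0,0,0],7,0],[[0,0,0],7,0],[[0,0,0],7,0],[[0,0,0],5,0],[[0,0,0],0,0]]';  python3 - <<'E'
from h import *
tilt(); to([464.5,14,120],16.6)
E
```

```text
time_s: 31.92
ee_pos: [473.9, 63.4, 164.5]
ee_rot: [-177.4, 1.8, 69.8]
force: [0.1, 1.3, -2.0]
gripper_width: 17.6
time_s: 33.05
ee_pos: [477.2, 68.5, 162.0]
ee_rot: [-179.7, 3.0, 16.3]
force: [0.5, -0.6, -3.2]
gripper_width: 17.8
down in tool frame, deg x,y: [2.99 0.33] world tool z tilt [-2.96 -0.51] q [  6.9  14.9 105.7  -0.2  62.4  80.7] yaw 16.27
t 33.05 pos [477.2  68.5 162. ] rot [-179.7    3.    16.3] F [ 0.5 -0.6 -3.2] w 17.8 -> cm [-2.53  4.9   4.31] turn -0.33
```

```bash
T='from h import *
tilt()
to([464.5,14,120],16.6)'
python3 -m jog '[[[-1,1.2,0],-0.3,0],[[-1,1.2,0],0,0],[[-0.5,1.2,0],0,0],[[0,1.2,0],0,0],[[0,0,0],0,0]]' | sed -n 1,2p; python3 -c "$T"
for i in 1 2; do python3 -m jog '[[[-5,0,0],0,0],[[-5,0,0],0,0],[[0,0,0],0,0],[[5,0,0],0,0],[[5,0,0],0,0],[[0,0,0],0,0]]' | sed -n 1,2p; python3 -c "$T"; done
```

```text
time_s: 33.67
ee_pos: [466.3, 11.2, 163.1]
down in tool frame, deg x,y: [2.97 0.33] world tool z tilt [-2.94 -0.53] q [  0.3  13.5 107.5  -0.6  61.9  73.9] yaw 16.71
t 33.67 pos [466.3  11.2 163.1] rot [-179.7    3.    16.7] F [ 0.4  0.1 -2.9] w 17.7 -> cm [ 0.13 -0.29  4.31] turn 0.11
time_s: 34.42
ee_pos: [469.9, 11.9, 163.6]
down in tool frame, deg x,y: [2.61 0.33] world tool z tilt [-2.59 -0.43] q [  0.3  13.6 107.3  -0.5  61.7  73.9] yaw 16.64
t 34.42 pos [469.9  11.9 163.6] rot [-179.7    2.6   16.6] F [-0.8  0.  -3.6] w 17.7 -> cm [-0.26 -0.33  4.37] turn 0.04
time_s: 35.17
ee_pos: [473.0, 13.3, 163.2]
down in tool frame, deg x,y: [2.41 0.33] world tool z tilt [-2.4  -0.38] q [  0.5  13.8 107.   -0.4  61.6  74. ] yaw 16.69
t 35.17 pos [473.   13.3 163.2] rot [-179.7    2.4   16.7] F [-1.  -0.1 -3.3] w 17.9 -> cm [-0.61 -0.29  4.35] turn 0.09
```

```bash
T='from h import *
tilt()
to([464.5,14,120],16.6)'
for i in 1 2 3; do python3 -m jog '[[[4.5,0,0],0,0],[[4.5,0,0],0,0],[[3,0,0],0,0],[[0,0,0],0,0],[[-4.5,0,0],0,0],[[-4.5,0,0],0,0],[[-3.5,0,0],0,0],[[0,0,0],0,0]]' | sed -n 1,2p; python3 -c "$T"; done
```

```text
time_s: 36.17
ee_pos: [462.9, 12.0, 160.6]
down in tool frame, deg x,y: [2.95 0.47] world tool z tilt [-2.96 -0.4 ] q [  0.3  13.4 108.1  -0.4  61.5  73.8] yaw 16.77
t 36.17 pos [462.9  12.  160.6] rot [-179.5    3.    16.8] F [ 1.6  0.5 -2.6] w 17.8 -> cm [ 0.42 -0.11  4.04] turn 0.17
time_s: 37.17
ee_pos: [454.2, 10.3, 159.9]
down in tool frame, deg x,y: [3.09 0.5 ] world tool z tilt [-3.1  -0.41] q [ 1.000e-01  1.270e+01  1.091e+02 -5.000e-01  6.130e+01  7.360e+01] yaw 16.73
t 37.17 pos [454.2  10.3 159.9] rot [-179.5    3.1   16.7] F [ 0.6  0.2 -2.5] w 17.6 -> cm [ 1.31 -0.02  3.93] turn 0.13
time_s: 38.17
ee_pos: [447.0, 8.9, 159.3]
down in tool frame, deg x,y: [3.11 0.5 ] world tool z tilt [-3.13 -0.42] q [ -0.   12.2 110.   -0.5  61.   73.5] yaw 16.71
t 38.17 pos [447.    8.9 159.3] rot [-179.5    3.1   16.7] F [ 0.2  0.2 -3.2] w 17.6 -> cm [2.03 0.04 3.82] turn 0.11
```

```bash
T='from h import *
tilt()'
python3 -m jog '[[[5,0,0],0,0],[[5,0,0],0,0],[[0,0,0],0,0]]' | sed -n 1,2p; python3 -c "$T"
python3 -m jog '[[[-6,0,0],0,0],[[-6,0,0],0,0],[[0,0,0],0,0]]' | sed -n 1,2p; python3 -c "$T"
python3 -m jog '[[[6,0,0],0,0],[[6,0,0],0,0],[[0,0,0],0,0]]' | sed -n 1,2p; python3 -c "$T"
python3 -m jog '[[[-2,0,0],0,0],[[-2,0,0],0,0],[[-2,0,0],0,0],[[-2,0,0],0,0],[[0,0,0],0,0]]' | sed -n 1,2p; python3 -c "$T"
```

```text
time_s: 38.55
ee_pos: [545.5, 38.1, 154.6]
down in tool frame, deg x,y: [2.92 0.45] world tool z tilt [-2.93 -0.41] q [ 2.9 20.7 98.  -0.3 64.2 76.4] yaw 16.64
time_s: 38.92
ee_pos: [426.8, 3.2, 159.0]
down in tool frame, deg x,y: [3.13 0.49] world tool z tilt [-3.14 -0.43] q [ -0.8  10.4 112.4  -0.5  60.3  72.8] yaw 16.72
time_s: 39.3
ee_pos: [544.7, 38.3, 153.2]
down in tool frame, deg x,y: [2.93 0.44] world tool z tilt [-2.93 -0.42] q [ 3.  20.8 98.3 -0.3 63.9 76.5] yaw 16.63
time_s: 39.92
ee_pos: [456.1, 13.1, 157.1]
down in tool frame, deg x,y: [3.33 0.5 ] world tool z tilt [-3.34 -0.47] q [  0.5  13.2 109.   -0.5  61.2  74.2] yaw 16.59
```

```bash
cat >> h.py <<'E'
def face_to(z,base=(464.5,14.0),L=(0.6,0.5,52)):
    s=telemetry.state(); M=R.from_euler('xyz',s['ee_rot'],degrees=True); f=s['ee_pos']+M.apply(L); print('face',np.round(f,1)); to(s['ee_pos']+np.array([*base,z])-f,16.6)
E
python3 - <<'E'
from h import *
face_to(60)
E
python3 -m jog '[[[0.8,0,1],0,0],[[0.3,0,1.2],0,0],[[0,0,1],0,0],[[0,0,0.5],0,0],[[0,0,0],0,0]]'; python3 - <<'E'
from h import *
tilt(); face_to(60)
E
```

```text
face [453.8  12.3 105.2]
t 39.92 pos [456.1  13.1 157.1] rot [-179.5    3.3   16.6] F [ 1.1 -0.3 -2.7] w 17.8 -> cm [1.34 0.19 4.45] turn -0.01
time_s: 40.55
ee_pos: [465.6, 16.3, 116.2]
ee_rot: [-179.5, 3.3, 16.6]
force: [0.0, -0.1, -2.8]
gripper_width: 18.2
down in tool frame, deg x,y: [3.33 0.51] world tool z tilt [-3.34 -0.46] q [  0.9  16.7 111.   -0.5  55.6  74.6] yaw 16.59
face [463.3  15.6  64.2]
t 40.55 pos [465.6  16.3 116.2] rot [-179.5    3.3   16.6] F [ 0.  -0.1 -2.8] w 18.2 -> cm [0.1  0.19 0.42] turn -0.01
```

```bash
python3 -m jog '[[[0.1,0.2,0.3],0,0],[[0,0,0],0,0]]' >/dev/null; python3 - <<'E'
from h import *
face_to(50)
E
python3 -m jog '[[[0.05,0,0.4],0,0],[[0.03,0,0.4],0,0],[[0,0,0],0,0]]'|sed -n 1,4p; python3 - <<'E'
from h import *
face_to(45)
E
python3 -m jog '[[[0.03,0,0.3],0,0],[[0.03,0,0.3],0,0],[[0,0,0],0,0]]'|sed -n 1,4p; python3 - <<'E'
from h import *
face_to(45)
E
```

```text
face [465.2  13.8  61.2]
t 40.8 pos [467.4  14.6 113.1] rot [-179.5    3.3   16.6] F [ 0.6 -0.3 -2.9] w 17.8 -> cm [ 0.   -0.02  1.12] turn -0.0
time_s: 41.18
ee_pos: [468.0, 14.7, 104.9]
ee_rot: [-179.5, 3.2, 16.6]
force: [-0.3, -0.1, -2.5]
face [465.8  14.   53. ]
t 41.17 pos [468.   14.7 104.9] rot [-179.5    3.2   16.6] F [-0.3 -0.1 -2.5] w 18.0 -> cm [-0.07 -0.03  0.8 ] turn -0.01
time_s: 41.55
ee_pos: [467.9, 14.8, 98.5]
ee_rot: [-179.5, 3.3, 16.6]
force: [-0.5, 0.9, -3.2]
face [465.6  14.1  46.6]
t 41.55 pos [467.9  14.8  98.5] rot [-179.5    3.3   16.6] F [-0.5  0.9 -3.2] w 17.6 -> cm [-0.1  -0.02  0.16] turn -0.02
```

```bash
python3 -m jog '[[[-0.05,0,0.25],0,0],[[0,0,0],0,0]]'|sed -n 1,4p; python3 -m jog '[[[0,0,0],0,0.3],[[0,0,0],0,0.3],[[0,0,0],0,0.3],[[0,0,0],0,0],[[0,0,0],0,0],[[0,0,0],0,0]]' 60; python3 - <<'E'
from h import *
face_to(42)
E
```

```text
time_s: 41.8
ee_pos: [467.4, 14.7, 95.9]
ee_rot: [-179.5, 3.3, 16.6]
force: [1.5, 0.3, -2.0]
time_s: 42.55
ee_pos: [468.6, 14.7, 97.1]
ee_rot: [-179.6, 3.1, 16.6]
force: [0.1, 0.4, -0.4]
gripper_width: 17.5
face [466.5  14.   45.1]
t 42.55 pos [468.6  14.7  97.1] rot [-179.6    3.1   16.6] F [ 0.1  0.4 -0.4] w 17.5 -> cm [-0.17 -0.06  0.32] turn -0.02
```

```bash
python3 -m jog '[[[0.01,0,0.2],0,0],[[0.01,0,0.2],0,0]]' 60|sed -n 1,5p;  python3 -m jog '[[[0.02,0,0.3],0,0],[[0.02,0,0.3],0,0]]'|sed -n 1,5p; python3 -m jog '[[[0.02,0,0.4],0,0],[[0.02,0,0.4],0,0]]'|sed -n 1,5p;
```

```text
time_s: 42.8
ee_pos: [468.6, 14.7, 93.8]
ee_rot: [-179.6, 3.1, 16.6]
force: [-1.2, 0.1, 7.6]
gripper_width: 18.0
time_s: 43.05
ee_pos: [468.6, 14.9, 93.0]
ee_rot: [-179.6, 3.0, 16.6]
force: [-8.2, 1.2, 31.5]
gripper_width: 17.4
time_s: 43.3
ee_pos: [468.6, 15.0, 93.0]
ee_rot: [-179.7, 2.9, 16.6]
force: [-8.9, 0.2, 35.4]
gripper_width: 17.8
```

```bash
python3 -m jog '[[[0.04,0,0.28],0,0],[[0.04,0,0.28],0,0],[[0.04,0,0.28],0,0],[[0.04,0,0.28],0,0]]'; python3 - <<'E'
from h import *
grab('scene','s9'); grab('top','t9'); to([468.6,15,93]); 
S=cv2.imread('pics/s9.png');T=cv2.imread('pics/t9.png')
z=lambda im,x,y,w,h,W,H:cv2.resize(im[y:y+h,x:x+w],(W,H),interpolation=cv2.INTER_CUBIC)
A=np.hstack([z(S,200,190,120,90,400,300),z(T,380,170,100,75,400,300)])
B=np.hstack([z(S,90,180,240,180,400,300),z(T,160,90,240,180,400,300)])
cv2.imwrite('pics/c11.png',np.vstack([A,B]))
for i in range(8): viewer.grab_frame('top')
to([468.6,15,93])
E
```

```text
time_s: 43.8
ee_pos: [468.6, 15.0, 93.0]
ee_rot: [-179.8, 2.9, 16.6]
force: [-7.3, 0.4, 25.8]
gripper_width: 17.8
t 43.9 pos [468.5  15.   93. ] rot [-179.8    2.9   16.6] F [-6.6  0.9 25.9] w 17.8 -> cm [ 0.01 -0.    0.  ] turn 0
t 44.3 pos [468.5  15.   93. ] rot [-179.8    2.9   16.6] F [-5.6  0.7 24.6] w 17.6 -> cm [ 0.01 -0.    0.  ] turn 0
```

View pics/c11.png

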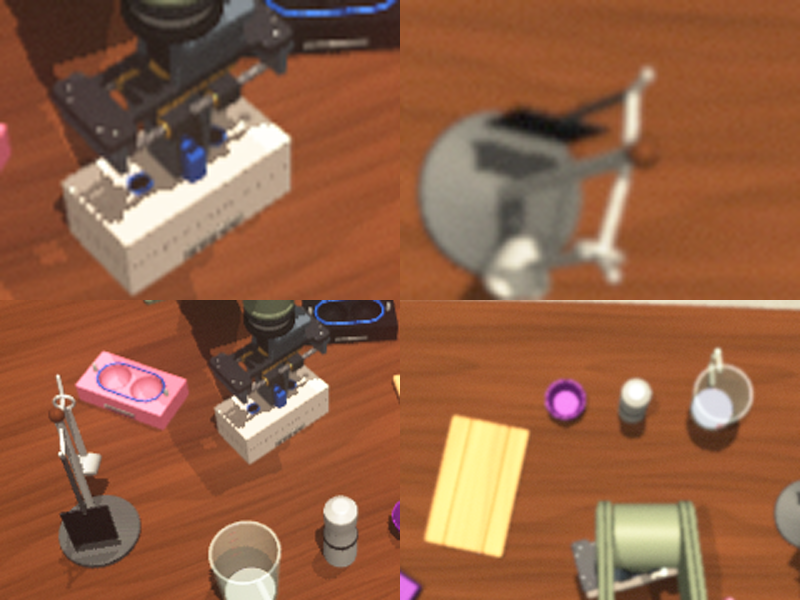

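The final picture shows the halves flush with no gap or blue seal visible. The scoop hangs from the low hook with its cup clear of the post, and the jug, grinder and muffin cup look undisturbed. I'm handing the job in.

```bash
python3 -c "
from h import *
job_done(); st()"
```

```text
the job is handed in; nothing more can be done
the job is handed in; nothing more can be done
```

The scoop hangs by its loop on the low hook, and the mould is shut, with the arm still holding it pressed. I handed it in at about 44 s of the 72 s allowed.

- **Scoop:** I threaded the loop over the hook tip, lowered the handle around the hook under a light grip, then let go. Pictures about 13 s and 32 s after release show it hanging at the same place, with the cup clear of the post.
- **Mould:** The upper half went onto both dowels without resistance. I let it drop flat on the seal, gripped it again and pressed. It stopped at 93.0 mm, the height worked out for shut halves, and stayed there for the last second or so under 25–35 N. At hand-in the push was about 25 N down, with a 60 N grip. The last picture shows no gap and no blue seal.
- **Left alone:** The jug, grinder and muffin cup look upright and undisturbed in the last picture. I judged that by eye and did not measure it.

One thing was not ideal. The tool drifted to about 3° off vertical and I could not fully correct it, so the final push also has a sideways part of about 6 N. The upper half sat flat regardless.

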